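# Bolt the doming block into its bench holder

## Robot

A 6-joint arm with a two-finger parallel gripper is mounted at the origin on the work surface. World frame = base frame: x ahead of the robot, y to its left, z up, the work surface at z = 0. Lengths are in m, angles in rad, forces in N, time in s.
With the tool pointing down it reaches from about 0.3 to 0.775 m from the base axis. Payload 14.6 kg.
Tool frame: the origin (TCP) lies on the centre line of the jaws, within the pads' length; the fingertips stand 19 mm ahead of it and the grasp point (between the pads) is the TCP; z points along the fingers, y is the direction in which the jaws open and shut (so a half turn about z gives the same grasp; the last joint's range is limited). The gripper opens to 94 mm and grips with 3 to 60 N. Pads are 16 mm wide; open, the fingers measure 119 mm over their backs; the gripper's body (75 mm by 177 mm) begins 78 mm behind the grasp point.
Start: joints at [-1.237, 0.3, 1.521, -0, 1.321, -0.067], TCP at [0.215, -0.506, 0.224] pointing down, gripper open.
Joint ranges: [-3.03, 3.03], [-0.79, 2.21], [0.23, 2.52], [-1.04, 4.18], [0, 3.07], [-2.55, 2.55]. Speed limits (rad/s): [2.22, 2.22, 2.57, 3.14, 3.14, 3.14].

## Interface

Orientations are given as [roll, pitch, yaw] about the fixed x, y, z axes, in that order (R = Rz(yaw) Ry(pitch) Rx(roll)).
In Python, from station import ctrl gives the robot as it stands. The module is installed in compiled form; this text tells all that it offers.
- The arm moves only by the shell command python3 -m creep 'ROWS' [FORCE]. ROWS is a JSON object of lists of equal length, an entry for each row: "translation": the shift along the world's x, y, z in mm, a list of three; "yaw": the turn about the world's z in rad; "gripper": the closure in counts, from 0 (fully open) to 255 (shut). A call has 1 to 5 rows; each row is the pose to reach, as a shift and turn from the pose measured when the call began; what a row does not reach only later rows make up. A row lasts 1/12 s, in which the tool goes at most 41.7 mm and 7.16 degrees, less where a joint would pass 70% of its speed; a pose out of reach is approached as far as the arm can. A call with a gripper value outside its range is refused whole. The fingers move at their own pace and stop on an object; FORCE is the grip in N (left out, the last holds). Time passes only in rows, so rows that repeat a pose let the fingers close. It gives the time, the measured TCP pose, the force and the opening at its end, in the units of the state.
- ctrl.get_obs(): the state, without advancing time (a new reading comes with each control period).
- ctrl.camera(name): name is "scene" or "top" or "wrist"; returns a dict with "pixels" (400x640x3 uint8, red, green, blue), "depth" (400x640 float32, m along the optical axis (not along the pixel's ray), 0 where there is no reading), "fx", "fy", "cx", "cy" (pixels), "R" (3x3) and "t" (3): a world point X has camera coordinates R X + t; the wrist camera has in their place "tool_from_camera" (4x4, takes a point from camera to tool coordinates, whose origin is the TCP and whose axes are the flange's). Camera axes: x right, y down, z forward; pixel columns grow to the right and rows downward; lengths in m; the calibration is good to about 2 mm. A picture is of the moment at which its call begins: read the wrist's pose just before it.
- ctrl.hand_in(): hands the job in, once; it reports no verdict.
The state is a dict: "time_s": time; "qpos": joint angles; "joint_vel": joint speeds; "tau": joint torques, N m; "ee_pos": TCP position; "eef_rot": TCP orientation; "force": force on the tool from outside, world axes, zero at the start; "moment": the same for the moment, N m; "grip_width": finger opening in m.
Only numpy, scipy, OpenCV 4.12 (cv2) and the standard library are available. Lean on these libraries where they do the work, as an engineer would, in place of code of your own. Each camera call takes 0.05 s, during which the arm holds its last target. There are 200 camera calls.

## Task

Push the steel doming block fully back in its wooden holder, against the stop. Then lay the loose bolt in the open guide beside it, knob up and nose towards the block but still short of it, and let go of it. Then slide the bolt across in front of the block until its nose has gone right through the keeper and the shoulder is up against the guide; leave the hammer, bowl and stake where they are.

Things in the scene. Friction and masses are not known exactly. Their poses are not given: they have to be found in the camera images.
- holder: Flat oak board fixed to the bench, top at z = 10 mm, carrying the cradle, guide and keeper. Origin: on the bench, on the bolt's centre line, opposite the cradle's middle. +x: the way the block is pushed home (away from the robot); +y: the way the bolt slides to lock; z up. Board x -42..82, y -260..85; bare behind the guide (y below -104), where the bolt's rear lies. All point sizes are mm in this frame.
- cradle (a point): Point on the face of the block's back stop, at (65, 0, 25). The stop is 80 wide, top at z 40. Two side walls x 11..65, inner faces at y -31 and 31, 10 thick, tops at z 34. Front open. Axes as the holder.
- guide (a point): Middle of the open guide's floor, at (0, -69, 10). Two low steel cheeks y -104..-34, inner faces at x -10 and 10, 9 thick, tops at z 20, open above. Axes as the holder.
- keeper (a point): Centre of the keeper's far opening, at (0, 66, 18). The keeper is a steel staple y 42..66, opening x -10.5..10.5, bridge underside z 30, top z 36, with short flared lips (y 32..43) at its mouth. Between guide and keeper the bolt's path is clear once the block is home. Axes as the holder.
- block: Loose dark steel doming block, 50 (x) by 56 (y) by 36 high, about 0.6 kg (5 to 9 N to push), round hollows in its top. Origin: centre of its underside. It stands on the board in the cradle (3 mm play each side), axes along the holder's, at first 23 to 35 mm in front of home, across the bolt's path. Home against the stop: origin at x = 40, front face at x = 15 in the holder's frame.
- bolt: Loose bright steel bolt, about 0.35 kg: square bar 16 x 16 along its y axis, 200 long in all, lying knob up on the bench between robot and holder. Origin: centre of its underside; centre of mass about 18 mm towards -y. Shoulder at the -y end: 26 wide, 16 high, y -100..-76. Nose at +y, roughly to the robot's left. Fully home, the shoulder touches the guide's rear end and the nose stands 6 mm out of the keeper.
- bolt_tip (a point): End of the bolt's nose, at (0, 100, 8) mm in the bolt's frame; the nose tapers from 16 to 10 mm over its last 12 mm. Axes as the bolt.
- bolt_knob (a point): Centre of the bolt's upright round knob, 18 mm across, from z 16 (top of the shoulder) to z 44; point at (0, -88, 30) mm in the bolt's frame. Axes as the bolt.
- hammer: Bystander: hammer lying on the bench, 240 mm long, to the left of the work. Leave it alone.
- bowl: Bystander: open metal bowl, 100 mm across, 35 mm high, to the right. Leave it alone.
- stake: Bystander: steel mushroom stake head, 56 mm across, 60 mm high, standing beyond the holder. Leave it alone.

How it is judged:
On the way, in this order (a step that is already met when the one before it is completed fails the run):
1. the block is back against its stop (within 3 mm) (x of block in the frame of holder above 0.037 m), for 0.1 s.
2. the bolt lies in the guide on the board, knob up, nose between the cheeks and short of the block, let go of (x of block in the frame of holder above 0.037 m and x of bolt_tip in the frame of holder between -0.005 and 0.005 m and z of bolt in the frame of holder between 0.007 and 0.013 m and angle between the y axis of bolt and the y axis of holder, either way round below 0.07 rad and angle between bolt's own z axis and vertical below 0.08 rad and y of bolt_tip in the frame of holder between -0.1 and -0.03 m and contact force between the fingers and bolt below 0.1 N), for 0.2 s.
At the end, for the whole second after the job is handed in: The bolt lies on the board knob up, in line with the guide (nose within 5 mm of the centre line, within 0.07 rad), its nose at or beyond the keeper's far face, that is the shoulder within 6 mm of the guide; the block is within 3 mm of its stop; both at rest (x of block in the frame of holder above 0.037 m and x of bolt_tip in the frame of holder between -0.005 and 0.005 m and z of bolt in the frame of holder between 0.007 and 0.013 m and angle between the y axis of bolt and the y axis of holder, either way round below 0.07 rad and angle between bolt's own z axis and vertical below 0.08 rad and y of bolt_tip in the frame of holder above 0.066 m and linear speed of each of bolt, block below 0.01 m/s); the robot touches nothing.
It fails at once if the hammer is moved by more than 30 mm (distance of hammer from where it was at the start of the episode above 0.03 m).
It fails at once if the bowl is moved by more than 30 mm (distance of bowl from where it was at the start of the episode above 0.03 m).
It fails at once if the stake is moved by more than 30 mm (distance of stake from where it was at the start of the episode above 0.03 m).
It also fails if it takes over 64 s, if anything falls off the work surface, if the arm or the gripper's body presses on something with over 40 N, if the wrist force passes 120 N, or if a joint passes its speed limit or range.

## Working session

There is one attempt and no reset: what is moved stays moved. The work goes in short steps, Python scripts to look and compute and a shell command to move; the robot and the scene stay as the last step left them, time stands still between calls to the robot, and variables do not carry over. Pictures are saved under pics/ and viewed, about 8 in all and at most 12, crops included, and the job is handed in when it is done.

```bash
mkdir -p pics; python3 - <<'E'
from station import ctrl
import cv2,numpy as np
o=ctrl.get_obs();print({k:np.round(v,3) for k,v in o.items()})
ims=[]
for n in("top","scene"):
    c=ctrl.camera(n);np.savez(f"{n}0.npz",**c);cv2.imwrite(f"pics/{n}0.png",c["pixels"][...,::-1]);print(n,c["fx"],c["cx"],c["cy"],np.round(c["R"],3),np.round(c["t"],3))
E
```

```text
{'time_s': np.float64(0.0), 'qpos': array([-1.237,  0.3  ,  1.522,  0.   ,  1.321, -0.067]), 'joint_vel': array([-0.   ,  0.002, -0.002, -0.002, -0.   ,  0.001]), 'tau': array([ 1.0000e-03, -5.3181e+01, -3.5273e+01,  7.1000e-02,  2.4000e-02,
       -0.0000e+00]), 'ee_pos': array([ 0.214, -0.506,  0.224]), 'eef_rot': array([-3.14 , -0.   ,  0.401]), 'force': array([-0.433,  0.239,  0.628]), 'moment': array([ 0.023, -0.006, -0.03 ]), 'grip_width': np.float64(0.094)}
top 458.7806613114664 318.7790476344625 197.57508026664826 [[ 0.019 -1.     0.019]
 [-0.995 -0.021 -0.1  ]
 [ 0.101 -0.017 -0.995]] [-0.01   0.602  1.086]
scene 453.18033588902284 317.02118433199644 197.3805860560663 [[ 0.882  0.472 -0.003]
 [ 0.38  -0.713 -0.59 ]
 [-0.28   0.519 -0.808]] [-0.532 -0.187  1.325]
```

View pics/top0.png

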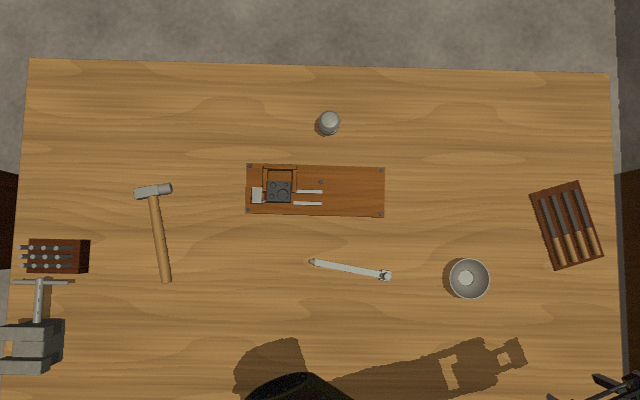

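View pics/scene0.png

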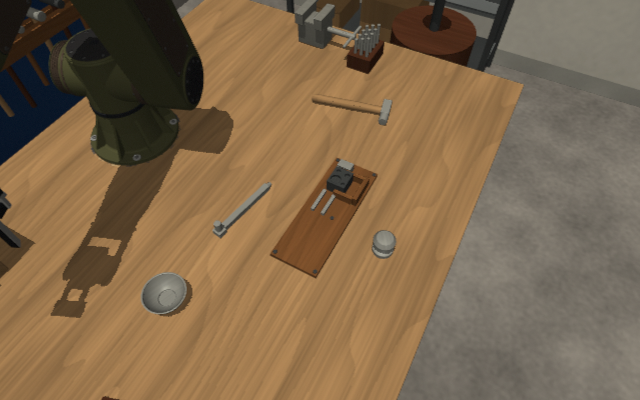

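Both views are clear. In the top picture the board spans about (247,163)–(384,217), with the block at (279,191) and the keeper at (257,194). The bolt's nose is at (310,261) and its knob end at (388,275). The hammer is left at (160,230), the bowl right at (469,279), the stake at (329,123).

```bash
cat > h.py <<'E'
import numpy as np,cv2
def ray(c,uv,z):
    uv=np.atleast_2d(uv).astype(float)
    d=np.c_[(uv[:,0]-c["cx"])/c["fx"],(uv[:,1]-c["cy"])/c["fy"],np.ones(len(uv))]
    R,t=c["R"],c["t"]; C=-R.T@t; w=d@R
    return C+w*((z-C[2])/w[:,2])[:,None]
def proj(c,X):
    p=np.atleast_2d(X)@c["R"].T+c["t"]; return np.c_[p[:,0]/p[:,2]*c["fx"]+c["cx"],p[:,1]/p[:,2]*c["fy"]+c["cy"]]
E
python3 - <<'E'
from h import *
c=dict(np.load("top0.npz"));im=c["pixels"];hsv=cv2.cvtColor(im,cv2.COLOR_RGB2HSV)
print("wood",hsv[190,420],"board",hsv[180,350],hsv[205,350],"bolt",hsv[268,350],"block",hsv[182,279])
# board: darker saturated brown vs bench
m=((hsv[...,2]<150)&(hsv[...,1]>90)).astype(np.uint8)
m[:150]=0;m[230:]=0;m[:,:235]=0;m[:,400:]=0
m=cv2.morphologyEx(m,cv2.MORPH_CLOSE,np.ones((9,9)))
ct=max(cv2.findContours(m,0,2)[0],key=cv2.contourArea)
b=cv2.boxPoints(cv2.minAreaRect(ct));print(b)
P=ray(c,b,.01)[:,:2];print(P.round(4),[np.linalg.norm(P[i]-P[i-1]).round(4) for i in range(4)])
ctr=P.mean(0)
e=max((P[1]-P[0],P[2]-P[1]),key=np.linalg.norm);e/=np.linalg.norm(e);e*=np.sign(e[1])
ex=np.array([e[1],-e[0]]);O=ctr-ex*.020-e*(-.0875);print("holder yaw",np.arctan2(-e[0],e[1]),"origin",O)
# bolt
m=((hsv[...,1]<60)&(hsv[...,2]>100)).astype(np.uint8);r=np.zeros_like(m);r[250:290,300:400]=1;m*=r
v,u=np.nonzero(m);Q=ray(c,np.c_[u,v],.016)[:,:2]
mu,_=Q.mean(0),0;w,V=np.linalg.eigh(np.cov(Q.T));d=V[:,1]*np.sign(V[1,1]);s=(Q-Q.mean(0))@d
print("bolt",len(Q),Q.mean(0),"yaw",np.arctan2(-d[0],d[1]),s.min(),s.max(),Q.mean(0)+d*s.max(),Q.mean(0)+d*s.min())
# block dark
m=((hsv[...,1]<80)&(hsv[...,2]<110)).astype(np.uint8);r=np.zeros_like(m);r[170:215,260:295]=1;m*=r
v,u=np.nonzero(m);print("blk px",u.min(),u.max(),v.min(),v.max());B=ray(c,cv2.boxPoints(cv2.minAreaRect(np.c_[u,v].astype(np.float32))),.046)[:,:2]
print(((B-O)@np.c_[ex,e]).round(4),B.mean(0))
cv2.imwrite("pics/crop0.png",cv2.resize(im[150:290,230:400,::-1],None,fx=4.5,fy=4.2,interpolation=cv2.INTER_CUBIC))
E
```

```text
wood [ 17 141 163] board [ 15 180 133] [ 15 184 133] bolt [ 26  23 168] block [30 24 74]
[[235. 229.]
 [235. 150.]
 [399. 150.]
 [399. 229.]]
[[ 0.5228  0.2056]
 [ 0.7194  0.213 ]
 [ 0.7289 -0.1975]
 [ 0.5308 -0.1979]] [np.float64(0.4036), np.float64(0.1968), np.float64(0.4107), np.float64(0.1981)]
holder yaw 0.02318976107977728 origin [0.60343993 0.09281636]
bolt 542 [ 0.43197262 -0.08082617] yaw -0.168305106503841 -0.09628129902422444 0.10276471431809947 [0.44918691 0.02048649] [ 0.41584438 -0.17574702]
blk px 260 290 181 203
[[ 0.0357  0.0506]
 [ 0.0356 -0.0214]
 [-0.0175 -0.0215]
 [-0.0174  0.0501]] [0.61217091 0.10747615]
```

View pics/crop0.png

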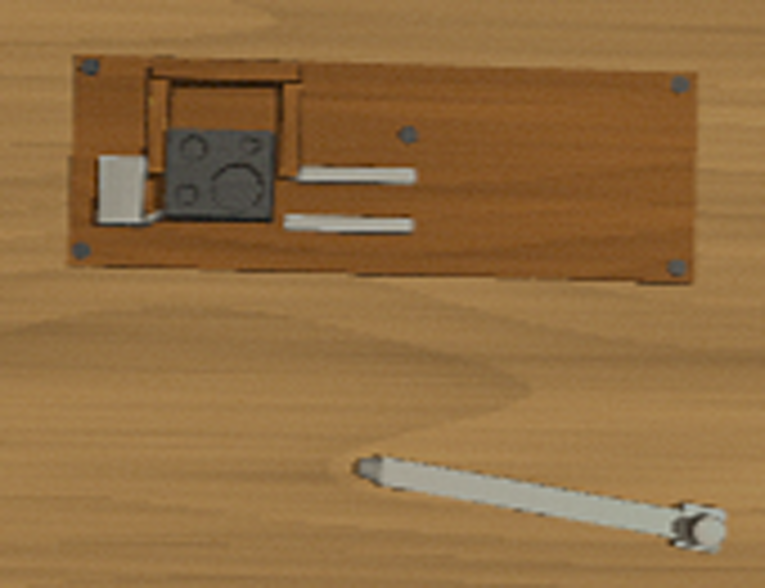

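The enlarged crop shows the board corners (crop px) at (73,55), (697,73), (692,283), (67,265). The block's top is (168,130)–(272,220), and the bolt tip is at (356,467). I'll compute from those, with a mask for the board.

```bash
python3 - <<'E'
from h import *
c=dict(np.load("top0.npz"));im=c["pixels"]
f=lambda L:np.array(L,float)/[4.5,4.2]+[230,150]-.4
b=f([(73,55),(697,73),(692,283),(67,265)])
P=ray(c,b,.01)[:,:2];print(P.round(4),[np.linalg.norm(P[i]-P[i-1]).round(4) for i in range(4)])
e=(P[0]+P[3]-P[1]-P[2]);e/=np.linalg.norm(e);ex=np.array([e[1],-e[0]])
O=P.mean(0)-ex*.020-e*(-.0875);yaw=np.arctan2(-e[0],e[1]);print("yaw",yaw,"O",O)
F=np.c_[ex,e]
L=lambda px,z:((ray(c,f(px),z)[:,:2]-O)@F*1e3).round(1)
print("block",L([(168,130),(277,130),(272,220),(163,218)],.046))
print("guide cheeks rear/inner",L([(416,183),(413,217),(299,182),(284,215)],.02))
print("keeper top",L([(99,156),(145,156),(143,223),(97,223)],.036))
np.savez("holder.npz",O=O,yaw=yaw)
T=ray(c,f([(356,467)]),.008)[0];K=ray(c,f([(705,529)]),.044)[0];print("tip",T,"knob",K)
d=(T-K)[:2];print(np.linalg.norm(d),"bolt yaw",np.arctan2(-d[0],d[1]))
for n in("block front",):print((O+F@[-0.02,0]))
E
```

```text
[[ 0.6879  0.185 ]
 [ 0.6849 -0.1612]
 [ 0.5597 -0.159 ]
 [ 0.5633  0.1838]] [np.float64(0.1247), np.float64(0.3462), np.float64(0.1253), np.float64(0.3429)]
yaw -0.009563447911256058 O [0.60479345 0.09982663]
block [[ 34.3  28.1]
 [ 36.1 -30. ]
 [-15.7 -29.1]
 [-16.3  28.8]]
guide cheeks rear/inner [[  10.8 -105.7]
 [  -9.2 -104.6]
 [   9.4  -41.8]
 [ -10.2  -34.3]]
keeper top [[ 19.4  65.5]
 [ 20.2  40.9]
 [-18.6  40.3]
 [-19.4  64.9]]
tip [0.44877839 0.02328023 0.008     ] knob [ 0.41884412 -0.16121037  0.044     ]
0.186903297164032 bolt yaw -0.16085188836815298
[0.58479436 0.10001789]
```

Holder pose: origin (0.605, 0.100), yaw -0.010. The guide and keeper agree with it to about 1 mm. The block is about 30 mm short of home. Next I move to in front of the block, turning the jaws across x and closing the fingers.

```bash
R='{"translation":[[20,35,0],[40,70,0],[60,105,0],[80,140,0],[100,175,0]],"yaw":[0.11,0.22,0.33,0.44,0.55],"gripper":[255,255,255,255,255]}'; true
python3 -m creep '{"translation":[[20,35,0],[40,70,0],[60,105,0],[80,140,0],[100,175,0]],"yaw":[0.11,0.22,0.33,0.44,0.55],"gripper":[255,255,255,255,255]}' 30
python3 -m creep '{"translation":[[20,35,0],[40,70,0],[60,105,0],[80,140,0],[100,175,0]],"yaw":[0.11,0.22,0.33,0.44,0.55],"gripper":[255,255,255,255,255]}'
```

```text
time_s: 0.52
ee_pos: [0.3149, -0.3294, 0.2237]
eef_rot: [-3.14, -0.0, 0.956]
force: [1.8, 0.2, 0.8]
grip_width: 0.064
time_s: 0.93
ee_pos: [0.4153, -0.1524, 0.2237]
eef_rot: [-3.14, -0.0, 1.511]
force: [0.9, -1.4, -0.3]
grip_width: 0.0309
```

Tracking is good, and the tool happens to be above the bolt, so I'll take a wrist image here.

```bash
python3 - <<'E'
from station import ctrl
from h import *
o=ctrl.get_obs();c=ctrl.camera("wrist");np.savez("w1.npz",**c,p=o["ee_pos"],r=o["eef_rot"]);cv2.imwrite("pics/w1.png",c["pixels"][...,::-1]);print(o["ee_pos"],o["eef_rot"],c["tool_from_camera"].round(3))
E
```

```text
[ 0.41529145 -0.15241951  0.22374313] [-3.14027340e+00 -1.57755529e-04  1.51110665e+00] [[-0.001 -0.96  -0.279  0.081]
 [ 1.    -0.    -0.001  0.   ]
 [ 0.001 -0.279  0.96  -0.16 ]
 [ 0.     0.     0.     1.   ]]
```

View pics/w1.png

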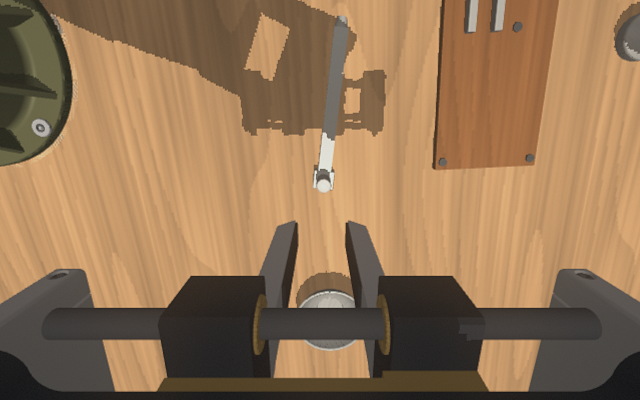

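The wrist image shows the knob's top at (323,185), the nose end at (342,18) and the shoulder at about (323,180). I'll compute the bolt from this and carry on to the block.

```bash
cat >> h.py <<'E'
from scipy.spatial.transform import Rotation as Ro
def wcam(c):
    c=dict(c);T=np.eye(4);T[:3,:3]=Ro.from_euler("xyz",c["r"]).as_matrix();T[:3,3]=c["p"]
    M=np.linalg.inv(T@c["tool_from_camera"]);c["R"]=M[:3,:3];c["t"]=M[:3,3];return c
E
python3 - <<'E'
from h import *
c=wcam(np.load("w1.npz"))
K=ray(c,[(323,185)],.044)[0];T=ray(c,[(342.5,17)],.010)[0];d=(T-K)[:2];print("knob",K,"tip",T,np.linalg.norm(d),"yaw",np.arctan2(-d[0],d[1]))
h=np.load("holder.npz");B=ray(c,[(435,168),(534,165)],.010)[:,:2];s,q=np.sin(h["yaw"]),np.cos(h["yaw"])
print("board corners in holder (exp -42/82,-260)",(B-h["O"])@np.array([[q,-s],[s,q]])*1e3)
E
python3 -m creep '{"translation":[[20,35,0],[40,70,0],[60,105,0],[80,140,0],[100,175,0]],"yaw":[0.01,0.02,0.03,0.04,0.05],"gripper":[255,255,255,255,255]}'
python3 -m creep '{"translation":[[22,38,0],[40,76,0],[40,76,-40],[40,76,-80],[40,76,-115]],"yaw":[0,0,0,0,0],"gripper":[255,255,255,255,255]}'
python3 -m creep '{"translation":[[0,0,0],[0,0,0]],"yaw":[0,0],"gripper":[255,255]}'
```

```text
knob [ 0.41625909 -0.16424598  0.044     ] tip [0.44886942 0.01874382 0.01      ] 0.1858728049075953 yaw -0.17635708548958431
board corners in holder (exp -42/82,-260) [[ -42.87426572 -259.85730708]
 [  82.19939892 -262.26410876]]
time_s: 1.4
ee_pos: [0.518, 0.029, 0.2236]
eef_rot: [-3.141, -0.002, 1.574]
force: [0.4, -1.7, -0.3]
grip_width: 0.0006
time_s: 1.82
ee_pos: [0.5574, 0.1057, 0.106]
eef_rot: [-3.14, -0.001, 1.575]
force: [0.7, 0.3, -0.3]
grip_width: 0.0007
time_s: 1.98
ee_pos: [0.5566, 0.1057, 0.105]
eef_rot: [-3.136, -0.001, 1.575]
force: [0.5, -0.3, 0.4]
grip_width: 0.0002
```

```bash

python3 -m creep '{"translation":[[0,-5,-30],[0,-5,-65],[0,-5,-65]],"yaw":[-0.014,-0.014,-0.014],"gripper":[255,255,255]}'
python3 -m creep '{"translation":[[8,0,0],[15,0,0],[20,0,0],[24,0,0],[28,0,0]],"yaw":[0,0,0,0,0],"gripper":[255,255,255,255,255]}'
python3 -m creep '{"translation":[[3,0,0],[6,0,0],[9,0,0],[12,0,0],[15,0,0]],"yaw":[0,0,0,0,0],"gripper":[255,255,255,255,255]}'
```

```text
time_s: 2.23
ee_pos: [0.5552, 0.1001, 0.0375]
eef_rot: [-3.131, -0.0, 1.561]
force: [-1.7, -0.1, -1.6]
grip_width: 0.0003
time_s: 2.65
ee_pos: [0.5837, 0.1003, 0.0396]
eef_rot: [-3.131, -0.001, 1.561]
force: [-13.3, -0.0, 11.5]
grip_width: 0.0008
time_s: 3.07
ee_pos: [0.599, 0.1003, 0.0399]
eef_rot: [-3.131, -0.001, 1.561]
force: [-5.8, 0.4, -0.2]
grip_width: 0.0004
```

```bash

python3 -m creep '{"translation":[[2,0,0],[4,0,0],[6,0,0],[7,0,0],[8,0,0]],"yaw":[0,0,0,0,0],"gripper":[255,255,255,255,255]}'
python3 -m creep '{"translation":[[1,0,0],[2,0,0]],"yaw":[0,0],"gripper":[255,255]}'
```

```text
time_s: 3.48
ee_pos: [0.607, 0.1003, 0.0399]
eef_rot: [-3.131, -0.001, 1.561]
force: [-4.3, 0.3, 0.7]
grip_width: 0.0003
time_s: 3.65
ee_pos: [0.6074, 0.1003, 0.0397]
eef_rot: [-3.126, -0.0, 1.561]
force: [-26.4, -1.2, 13.5]
grip_width: 0.0003
```

The push met the stop at 0.607 (force jumped to 26 N). I'll back off, rise, open and go over the bolt.

```bash

python3 -m creep '{"translation":[[0,0,0],[-10,0,0],[-40,0,0],[-50,-10,40],[-65,-35,70]],"yaw":[0,0,0,-0.05,-0.1],"gripper":[255,255,255,200,0]}'
python3 -m creep '{"translation":[[-22,-34,0],[-44,-68,0],[-66,-102,0],[-88,-136,0],[-110,-156,0]],"yaw":[-0.05,-0.06,-0.06,-0.06,-0.06],"gripper":[0,0,0,0,0]}'
python3 -m creep '{"translation":[[0,0,0],[0,0,0],[0,0,0]],"yaw":[0,0,0],"gripper":[0,0,0]}'
python3 - <<'E'
from station import ctrl
from h import *
o=ctrl.get_obs();c=ctrl.camera("wrist");np.savez("w2.npz",**c,p=o["ee_pos"],r=o["eef_rot"]);t=ctrl.camera("top");np.savez("top2.npz",**t)
a=cv2.resize(t["pixels"][150:290,230:400],None,fx=3,fy=3,interpolation=cv2.INTER_CUBIC)
w=cv2.resize(c["pixels"],(510,319));w=c["pixels"][:,:][0:330]
cv2.imwrite("pics/m2.png",np.vstack([w[:250],np.pad(a[:300],((0,0),(0,130),(0,0)))])[...,::-1]);print(o["ee_pos"],o["eef_rot"],o["grip_width"])
E
```

```text
time_s: 4.07
ee_pos: [0.5422, 0.0672, 0.11]
eef_rot: [-3.126, -0.001, 1.461]
force: [0.2, -0.6, 1.6]
grip_width: 0.0104
time_s: 4.48
ee_pos: [0.4317, -0.0913, 0.1107]
eef_rot: [-3.129, 0.0, 1.4]
force: [0.3, -0.4, -0.3]
grip_width: 0.0437
time_s: 4.73
ee_pos: [0.4327, -0.0913, 0.1112]
eef_rot: [-3.131, 0.0, 1.4]
force: [0.1, 0.6, -0.0]
grip_width: 0.0636
[ 0.43274723 -0.09132351  0.1112382 ] [-3.13120079e+00  3.22794876e-04  1.39963282e+00] 0.06363494698498676
```

View pics/m2.png

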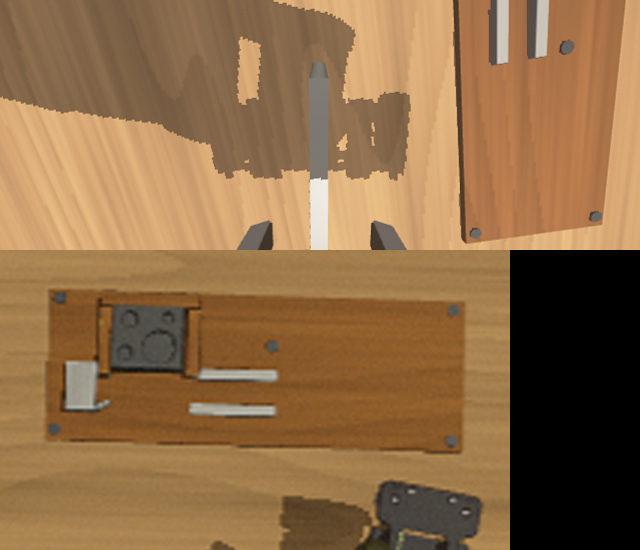

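The lower half shows the block seated against the stop, with a clear bolt path. The upper half (wrist) shows the bolt vertical on column ~319 with its tip at (318,62), so the jaws are aligned with the bar. The guide's rear ends are near (500,64) and (537,57).

```bash
python3 - <<'E'
from h import *
c=wcam(np.load("w2.npz"));im=c["pixels"]
g=im[200:235,295:345].astype(int).max(2);sat=cv2.cvtColor(im,cv2.COLOR_RGB2HSV)[...,1]
E=[]
for v in (110,150,195,230):
    u=np.nonzero(sat[v,300:340]<70)[0]+300;E.append(((u.min()+u.max())/2,v));print(v,u.min(),u.max())
Q=ray(c,E,.016);print(Q.round(4));d=(Q[0]-Q[-1])[:2];y=np.arctan2(-d[0],d[1]);print("yaw",y,"-> tool",np.pi/2+y)
T=ray(c,[(318,61)],.010)[0];print("tip",T)
G=T[:2]-.118*np.array([-np.sin(y),np.cos(y)]);print("grasp pt",G,"delta mm",(G-c["p"][:2])*1e3)
h=np.load("holder.npz");s,q=np.sin(h["yaw"]),np.cos(h["yaw"])
F=np.array([[q,-s],[s,q]])
print("guide rear tops cheeks",((ray(c,[(496,64),(508,62),(529,57),(546,55)],.020)[:,:2]-h["O"])@F*1e3).round(1))
print("board corner",((ray(c,[(465,242),(602,225)],.010)[:,:2]-h["O"])@F*1e3).round(1))
E
```

```text
110 309 328
150 310 327
195 310 327
230 310 327
[[ 0.4424 -0.0166  0.016 ]
 [ 0.4367 -0.0492  0.016 ]
 [ 0.4297 -0.0888  0.016 ]
 [ 0.4238 -0.1222  0.016 ]]
yaw -0.1742660176769441 -> tool 1.3965303091179524
tip [0.44849761 0.02102263 0.01      ]
grasp pt [ 0.42803815 -0.09519015] delta mm [-4.70908188 -3.86664024]
guide rear tops cheeks [[ -19.9 -106.1]
 [ -10.8 -106.2]
 [   5.  -105.2]
 [  17.8 -105.8]]
board corner [[ -43.6 -260.4]
 [  82.1 -262.7]]
```

```bash

python3 -m creep '{"translation":[[-5,-4,-30],[-5,-4,-60],[-5,-4,-80],[-5,-4,-89],[-5,-4,-89]],"yaw":[-0.003,-0.003,-0.003,-0.003,-0.003],"gripper":[60,60,80,150,255]}' 30
python3 -m creep '{"translation":[[0,0,0],[0,0,0],[0,0,0],[0,0,0],[0,0,0]],"yaw":[0,0,0,0,0],"gripper":[255,255,255,255,255]}'
python3 -m creep '{"translation":[[0,0,0],[0,0,0],[0,0,0],[0,0,0]],"yaw":[0,0,0,0],"gripper":[255,255,255,255]}'
```

```text
time_s: 5.25
ee_pos: [0.4282, -0.0941, 0.0208]
eef_rot: [-3.129, 0.0, 1.399]
force: [0.3, -0.3, -0.0]
grip_width: 0.0553
time_s: 5.67
ee_pos: [0.4284, -0.0941, 0.0211]
eef_rot: [-3.13, 0.0, 1.4]
force: [0.4, -0.2, 0.6]
grip_width: 0.0221
time_s: 6.0
ee_pos: [0.4285, -0.0941, 0.0213]
eef_rot: [-3.13, 0.0, 1.4]
force: [-0.4, 0.9, 3.2]
grip_width: 0.0155
```

```bash

python3 -m creep '{"translation":[[0,0,15],[0,0,35],[15,0,55],[45,0,55],[80,5,55]],"yaw":[0,0,0.03,0.06,0.09],"gripper":[255,255,255,255,255]}'
python3 -m creep '{"translation":[[35,7,0],[65,14,0],[85,18,0],[94,20,0],[94,20,0]],"yaw":[0.03,0.05,0.07,0.07,0.07],"gripper":[255,255,255,255,255]}'
python3 - <<'E'
from station import ctrl
from h import *
o=ctrl.get_obs();c=ctrl.camera("wrist");np.savez("w3.npz",**c,p=o["ee_pos"],r=o["eef_rot"])
cv2.imwrite("pics/w3.png",cv2.resize(c["pixels"][:260,200:520],None,fx=2.3,fy=2.3)[...,::-1]);print(o["ee_pos"],o["eef_rot"],o["grip_width"],o["force"])
E
```

```text
time_s: 6.42
ee_pos: [0.5093, -0.0896, 0.0775]
eef_rot: [-3.132, 0.001, 1.49]
force: [0.2, -0.3, -2.1]
grip_width: 0.0155
time_s: 6.83
ee_pos: [0.6042, -0.0691, 0.0765]
eef_rot: [-3.131, 0.0, 1.561]
force: [0.4, 0.8, -2.7]
grip_width: 0.0156
[ 0.6041756  -0.06909293  0.07651363] [-3.13089075e+00  3.79871723e-04  1.56067188e+00] 0.015564969886279005 [ 0.35255455  0.82004603 -2.71777586]
```

View pics/w3.png

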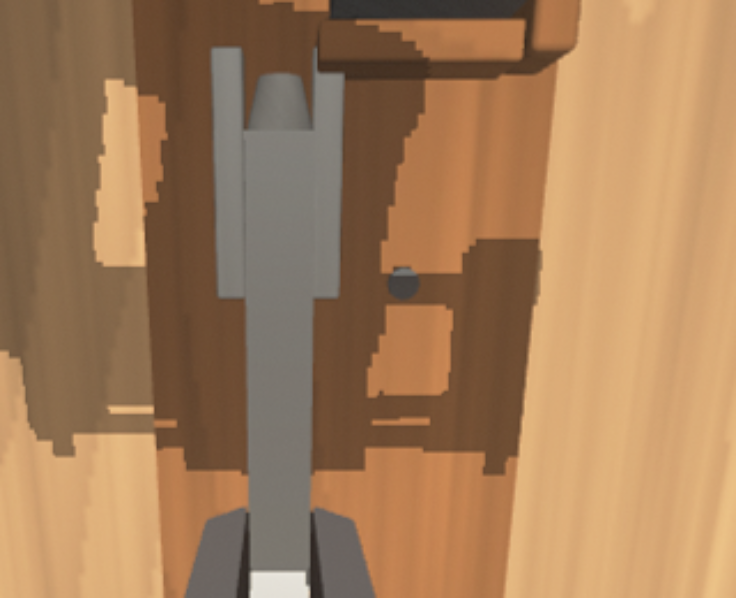

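The wrist view shows the bar held straight and centred between the two cheeks (cheek outer edges at crop u 218/340, bar mid at u 279.5). The nose end is at crop (279,75). A quick numeric check:

```bash
python3 - <<'E'
from h import *
c=wcam(np.load("w3.npz"))
f=lambda L:np.array(L,float)/2.3+[200,0]
zt=c["p"][2]-.0213+.016
print("bar",ray(c,f([(279.5,290),(279,140)]),zt).round(4));print("tip",ray(c,f([(279,74)]),zt-.006).round(4))
A=ray(c,f([(218,297),(340,297),(211,47),(345,73)]),.020);print("cheeks",A.round(4),(A[0]+A[1])/2)
E
```

```text
bar [[ 6.049e-01 -3.000e-04  7.120e-02]
 [ 6.052e-01  3.240e-02  7.120e-02]]
tip [[0.6052 0.0468 0.0652]]
cheeks [[ 0.5853 -0.006   0.02  ]
 [ 0.623  -0.0063  0.02  ]
 [ 0.5858  0.0632  0.02  ]
 [ 0.6236  0.0561  0.02  ]] [ 0.60415567 -0.00614313  0.02      ]
```

Bar centre x is 0.605 against 0.6044 for the guide, so I'll shift by -0.7 mm and lower.

```bash

python3 -m creep '{"translation":[[-0.7,0,-12],[-0.7,0,-24],[-0.7,0,-32],[-0.7,0,-38],[-0.7,0,-42]],"yaw":[0,0,0,0,0],"gripper":[255,255,255,255,255]}'
python3 -m creep '{"translation":[[0,0,-1],[0,0,-2],[0,0,-3]],"yaw":[0,0,0],"gripper":[255,255,255]}'
```

```text
time_s: 7.3
ee_pos: [0.6017, -0.0695, 0.0332]
eef_rot: [-3.129, 0.0, 1.56]
force: [0.2, -0.5, -3.4]
grip_width: 0.0159
time_s: 7.55
ee_pos: [0.6015, -0.0696, 0.0313]
eef_rot: [-3.128, 0.0, 1.56]
force: [-13.9, 0.8, 20.7]
grip_width: 0.0156
```

```bash

python3 -m creep '{"translation":[[0,0,1],[0,0,1],[0,0,1],[0,0,1],[0,0,1]],"yaw":[0,0,0,0,0],"gripper":[150,100,100,100,100]}'
python3 -m creep '{"translation":[[0,0,0],[0,0,20],[0,0,45],[0,0,75],[0,0,75]],"yaw":[0,0,0,0,0],"gripper":[100,100,100,100,100]}'
python3 - <<'E'
from station import ctrl
from h import *
o=ctrl.get_obs();c=ctrl.camera("wrist");np.savez("w4.npz",**c,p=o["ee_pos"],r=o["eef_rot"])
t=ctrl.camera("scene");np.savez("s4.npz",**t)
a=cv2.resize(c["pixels"][:260,200:520],None,fx=1.2,fy=1.2);b=cv2.resize(t["pixels"][150:290,250:400],None,fx=2.2,fy=2.2,interpolation=cv2.INTER_CUBIC)
H=max(len(a),len(b));cv2.imwrite("pics/m4.png",np.hstack([np.pad(x,((0,H-len(x)),(0,0),(0,0))) for x in(a,b)])[...,::-1]);print(o["ee_pos"],o["eef_rot"],o["grip_width"],o["force"])
E
```

```text
time_s: 7.97
ee_pos: [0.6015, -0.0696, 0.0323]
eef_rot: [-3.128, 0.0, 1.56]
force: [-0.4, -0.1, 0.5]
grip_width: 0.0454
time_s: 8.38
ee_pos: [0.6038, -0.0699, 0.113]
eef_rot: [-3.136, 0.002, 1.56]
force: [0.7, -0.7, 1.7]
grip_width: 0.0569
[ 0.60376998 -0.06991311  0.11299926] [-3.13606100e+00  1.50423661e-03  1.55996932e+00] 0.05686836285825721 [ 0.73275667 -0.71990674  1.7263037 ]
```

View pics/m4.png

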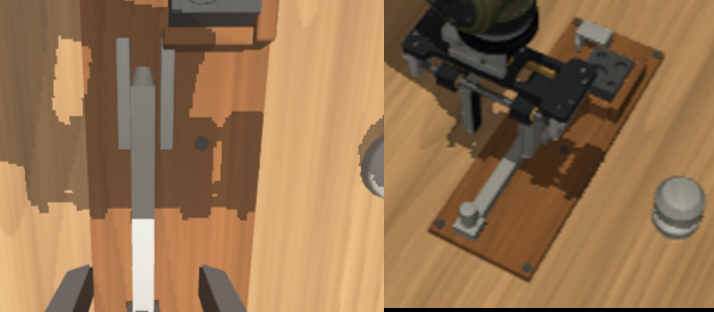

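The wrist half shows the bolt lying between the cheeks with its nose at (143,68), well short of the block. The scene half shows it flat on the board, knob up, free of the fingers. Next I close up and go down behind the shoulder.

```bash

python3 -m creep '{"translation":[[0,-30,0],[-1,-65,0],[-1,-98,0],[-1,-114,0],[-1,-114,0]],"yaw":[0,0,0,0,0],"gripper":[255,255,255,255,255]}'
python3 -m creep '{"translation":[[0,0,0],[0,0,-10],[0,0,-40],[0,0,-65],[0,0,-79]],"yaw":[0,0,0,0,0],"gripper":[255,255,255,255,255]}'
python3 -m creep '{"translation":[[0,0,0],[0,0,0],[0,0,0]],"yaw":[0,0,0],"gripper":[255,255,255]}'
```

```text
time_s: 8.9
ee_pos: [0.6002, -0.1865, 0.1067]
eef_rot: [-3.129, 0.0, 1.557]
force: [-0.7, 0.1, 0.1]
grip_width: 0.0271
time_s: 9.32
ee_pos: [0.5989, -0.1845, 0.0239]
eef_rot: [-3.125, -0.001, 1.558]
force: [-0.2, 0.0, -0.2]
grip_width: 0.0006
time_s: 9.57
ee_pos: [0.5995, -0.1842, 0.0249]
eef_rot: [-3.126, -0.001, 1.559]
force: [0.2, -1.2, -0.3]
grip_width: 0.0003
```

Tips are slightly low, behind the board's edge. I raise 9 mm, centre, then push.

```bash

python3 -m creep '{"translation":[[2,0,5],[2.5,0,9],[2.5,0,9]],"yaw":[0.002,0.002,0.002],"gripper":[255,255,255]}'
python3 -m creep '{"translation":[[0,7,0],[0,14,0],[0,20,0],[0,26,0],[0,32,0]],"yaw":[0,0,0,0,0],"gripper":[255,255,255,255,255]}'
python3 -m creep '{"translation":[[0,7,0],[0,14,0],[0,21,0],[0,28,0],[0,35,0]],"yaw":[0,0,0,0,0],"gripper":[255,255,255,255,255]}'
```

```text
time_s: 9.82
ee_pos: [0.6031, -0.1845, 0.0362]
eef_rot: [-3.129, 0.0, 1.561]
force: [0.6, -0.6, 0.1]
grip_width: 0.0002
time_s: 10.23
ee_pos: [0.6031, -0.1519, 0.0363]
eef_rot: [-3.129, 0.001, 1.561]
force: [-0.1, -3.6, 1.2]
grip_width: 0.0005
time_s: 10.65
ee_pos: [0.6031, -0.1162, 0.0363]
eef_rot: [-3.129, 0.001, 1.561]
force: [1.0, -1.9, 1.4]
grip_width: 0.001
```

```bash

python3 -m creep '{"translation":[[0,6,0],[0,12,0],[0,18,0],[0,24,0],[0,30,0]],"yaw":[0,0,0,0,0],"gripper":[255,255,255,255,255]}'
python3 -m creep '{"translation":[[0,4,0],[0,8,0],[0,12,0],[0,16,0],[0,20,0]],"yaw":[0,0,0,0,0],"gripper":[255,255,255,255,255]}'
python3 -m creep '{"translation":[[0,4,0],[0,8,0],[0,11,0],[0,14,0],[0,17,0]],"yaw":[0,0,0,0,0],"gripper":[255,255,255,255,255]}'
```

```text
time_s: 11.07
ee_pos: [0.6032, -0.0857, 0.0363]
eef_rot: [-3.129, 0.001, 1.561]
force: [0.6, -1.6, 0.5]
grip_width: 0.0003
time_s: 11.48
ee_pos: [0.6032, -0.0654, 0.0363]
eef_rot: [-3.129, 0.001, 1.561]
force: [0.1, -3.7, -0.2]
grip_width: 0.0002
time_s: 11.9
ee_pos: [0.6032, -0.0482, 0.0363]
eef_rot: [-3.129, 0.001, 1.561]
force: [1.1, -3.1, 0.5]
grip_width: 0.0004
```

```bash

python3 -m creep '{"translation":[[0,2,0],[0,4,0],[0,6,0],[0,8,0],[0,10,0]],"yaw":[0,0,0,0,0],"gripper":[255,255,255,255,255]}'
python3 -m creep '{"translation":[[0,1,0],[0,2,0],[0,3,0]],"yaw":[0,0,0],"gripper":[255,255,255]}'
```

```text
time_s: 12.32
ee_pos: [0.6034, -0.0388, 0.0365]
eef_rot: [-3.13, 0.002, 1.561]
force: [2.2, -20.1, -1.0]
grip_width: 0.0002
time_s: 12.57
ee_pos: [0.6037, -0.0384, 0.0366]
eef_rot: [-3.131, 0.006, 1.561]
force: [3.8, -27.7, -3.6]
grip_width: 0.0004
```

A firm stop came at y = -0.038, where home was expected at about -0.036. I'll back off, move clear and look.

```bash

python3 -m creep '{"translation":[[0,-3,0],[0,-20,0],[0,-40,20],[-10,-70,50],[-30,-100,80]],"yaw":[0,0,0,0,0],"gripper":[255,255,255,255,255]}'
python3 -m creep '{"translation":[[-30,-30,0],[-60,-50,0],[-80,-60,0],[-80,-60,0]],"yaw":[0,0,0,0],"gripper":[255,255,255,255]}'
python3 - <<'E'
from station import ctrl
from h import *
t=ctrl.camera("scene");u=ctrl.camera("top");np.savez("s5.npz",**t);np.savez("t5.npz",**u)
a=cv2.resize(u["pixels"][155:225,235:395],None,fx=5,fy=4,interpolation=cv2.INTER_CUBIC);b=cv2.resize(t["pixels"][150:285,265:385],None,fx=2.3,fy=2.3,interpolation=cv2.INTER_CUBIC)
b=np.pad(b,((0,0),(0,800-b.shape[1]),(0,0)));cv2.imwrite("pics/m5.png",np.vstack([a,b])[:600,...,::-1])
E
```

```text
time_s: 12.98
ee_pos: [0.5765, -0.1341, 0.1124]
eef_rot: [-3.13, 0.005, 1.562]
force: [0.3, -0.5, 0.7]
grip_width: 0.0005
time_s: 13.32
ee_pos: [0.4934, -0.1953, 0.1123]
eef_rot: [-3.128, 0.004, 1.559]
force: [0.6, -0.6, 0.2]
grip_width: 0.0003
```

View pics/m5.png

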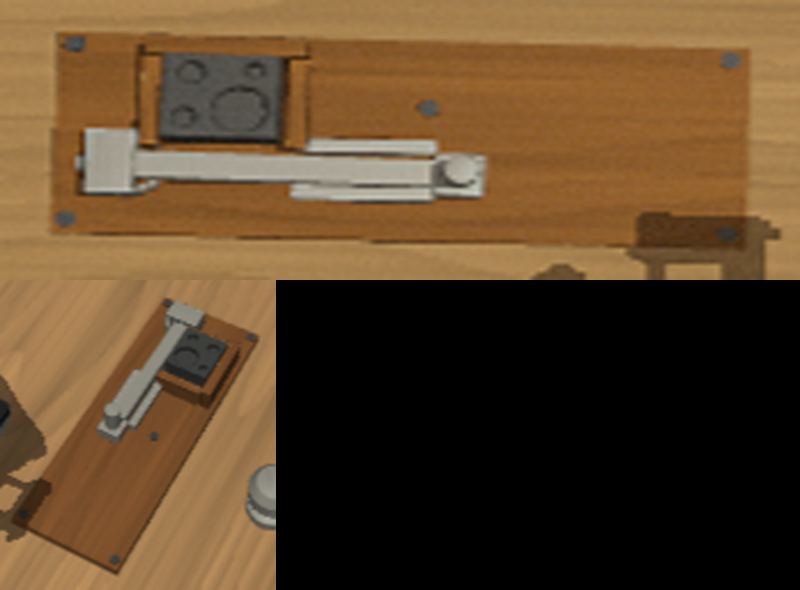

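The nose shows out of the keeper at (77,161), the shoulder is up against the cheeks at (436,172), the knob is up and the block is home. I do one numeric check and then hand in.

```bash
python3 - <<'E'
from station import ctrl
from h import *
c=dict(np.load("t5.npz"));h=np.load("holder.npz");s,q=np.sin(h["yaw"]),np.cos(h["yaw"]);F=np.array([[q,-s],[s,q]])
f=lambda L:np.array(L,float)/[5,4]+[235,155]-.4
for n,p,z in(("tip",(76,161),.018),("knob",(462,168),.054),("shoulder rear",(487,176),.026),("block front",(220,142),.046)):print(n,((ray(c,f([p]),z)[0,:2]-h["O"])@F*1e3).round(1))
o=ctrl.get_obs();print(o["time_s"],o["force"].round(1))
ctrl.hand_in()
E
```

```text
tip [ 1.4 71.4]
knob [  -0.8 -117. ]
shoulder rear [  -2.5 -130.3]
block front [12.1 -0.7]
13.4167 [ 0.7 -0.1 -0.2]
the job is handed in; nothing more can be done
```

I pushed the block back until it met the stop. I then laid the bolt in the guide, let go of it, and pushed it home from behind with the closed fingers. The job was handed in at about 13.4 s, with the arm clear of everything. `hand_in()` gives no verdict.

Last checks, in the holder's frame:

| Check | Measured | Expected |
|---|---|---|
| Bolt tip, y (mm) | 71.4 | 72 fully home, at least 66 required |
| Bolt tip, x (mm) | 1.4 | within ±5 |
| Knob centre, y (mm) | -117 | -116 |
| Shoulder rear, y (mm) | -130 | -128 |
| Block front, x (mm) | about 12 | 15 at home, at least 12 required |

- **Bolt:** the final push stopped firmly at 28 N. The last pictures show the nose out of the keeper and the shoulder against the guide.
- **Block:** the 12 mm reading disagrees with being fully home and sits right at the 3 mm limit. It comes from one hand-picked pixel, good to about 2–3 mm. The push hit the stop at 26 N, where expected, and the pictures show the block seated, so I took it as home.
- **Bystanders:** the robot stayed away from the hammer, bowl and stake. I did not measure their final positions.

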